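# Load the square cell into the photometer and close the hood

### The arm

A 7-joint arm with a two-finger parallel gripper is mounted at the origin on a cart in front of the work surface, level with it; the furniture and walls round the work are solid. World frame = base frame: x ahead of the robot, y to its left, z up, the work surface at z = 0. Lengths are in mm, angles in degrees, forces in N, time in s.
With the tool pointing down it reaches from about 400 to 875 mm from the base axis. Payload 6.5 kg.
Tool frame: the origin (TCP) lies on the front face of the gripper's body, between the roots of the fingers; the fingertips stand arm.tip_reach ahead of it and the grasp point (between the pads) lies 54 mm ahead of it (arm.tip_reach is the distance from the TCP to the fingertips, in mm); z points along the fingers, y is the line along which they close (so a half turn about z gives the same grasp; the last joint's range is limited). The gripper opens to 85 mm and grips with 20 to 120 N. Pads are 22 mm wide; open, the fingers measure 114 mm over their backs; the gripper's body (76 mm by 85 mm) begins 54 mm behind the grasp point. The pads swing forward as they close: fully open they stand 13 mm farther back than shut.
Start: joints at [-73.465, 30.733, -0.252, 88.115, 0.149, 61.152, -4.079], TCP at [225.805, 609.51, 303.89] pointing down, gripper open.
Joint ranges: [-154.64, 154.64], [-21.42, 123.67], [-72.66, 72.17], [13.99, 137.28], [-74.86, 254.86], [10.95, 109.41], [-158.01, 158.01]. Speed limits (degrees/s): [136.94, 136.94, 180, 180, 180, 180, 180].

### API

Orientations are given as a 3x3 rotation matrix whose columns are the frame's x, y, z axes.
In Python, from rig import arm gives the robot as it stands.
- The arm moves only by the shell command python3 -m pendant 'ROWS'. ROWS is JSON, a list of rows, each a list of 3 entries, a list of its own where there are three numbers: the finger opening in mm, from 0 to 85.4, then the shift along the tool's x, y, z in mm, then the turn, a rotation vector about the tool's x, y, z in rad. A call has 1 to 20 rows; each row shifts and turns the commanded pose from where the row before left it, along the tool's axes as they then stand; what a row does not reach is not made up. A row lasts 1/10 s, in which the tool goes at most 50 mm and 8.59 degrees, less where a joint would pass 70% of its speed; a pose out of reach is approached as far as the arm can. A call with a gripper value outside its range is refused whole. The fingers move at their own pace and stop on an object; the grip force is fixed at half the most. Time passes only in rows, so rows that do not move let the fingers close. It gives the time, the measured TCP pose, the force, the opening and the grip force at its end, in the units of the state.
- arm.state(): the state, without advancing time (a new reading comes with each control period).
- arm.snapshot(name): name is "scene" or "top"; returns a dict with "color" (400x640x3 uint8, red, green, blue), "camera_matrix" (3x3 intrinsics, pixels), "R" (3x3) and "t" (3): a world point X has camera coordinates R X + t. Camera axes: x right, y down, z forward; pixel columns grow to the right and rows downward; lengths in mm; the calibration is good to about 2 mm. A picture is of the moment at which its call begins. There is no depth.
- arm.job_done(): hands the job in; it is judged then, once.
The state is a dict: "t": time; "qpos": joint angles; "qd": joint speeds; "tau": joint torques, N m; "position": TCP position; "ee_rot": TCP orientation; "force": force on the tool from outside, world axes, zero at the start; "wrist_torque": the same for the moment, N m; "gripper_width": finger opening in mm; "grip_force": force on a finger pad.
Only numpy, scipy, OpenCV 4.12 (cv2) and the standard library are available. Lean on these libraries where they do the work, as an engineer would, in place of code of your own. Each camera call takes 0.05 s, during which the arm holds its last target. There are 200 camera calls.

### The job

Take the square glass cell from the tray and seat it fully down in the photometer's well, with its two clear faces looking into the two lenses and its white ribbed faces to the sides. Then close the light hood fully over it and let go. Leave the round vials, the tape roll and the dish where they are.

Things in the scene. Friction and masses are not known exactly. Their poses are not given: they have to be found in the camera images.
- photometer: Bench photometer, white and grey, fixed, 170 x 100 mm, flat deck 50 mm above the worktop. Origin on the worktop under the axis of its square cell well; x axis = the light path, from the front (display and keys; body reaches to x = -125 mm) to the rear (x = +45 mm); z up. Two black lens barrels, 16 mm across, lie before and behind the well, 16.5 mm from its axis, top 18 mm above the deck.
- well_floor (a point): Centre of the floor of the photometer's well, 28 mm above the worktop; axes as the photometer's. The well is a 28 x 28 mm square hole in the deck, 22 mm deep, its sides parallel to the photometer's x and y.
- cell: Square glass sample cell, 25 x 25 mm, 60 mm tall including its 22 x 22 x 8 mm white stopper, foot tapered to 22 mm over the lowest 4 mm, about 50 g. Origin at the centre of its underside, z up; its two clear faces look along its own +x and -x, its two white ribbed faces along its own +y and -y (25 mm apart, meant for gripping). It stands on the tray at any yaw.
- hood (a joint): Hinge of the grey light hood, rad: 0 = closed on the deck, grows as it opens; starts open at 1.75 to 2.0, stop at 2.1. Stiff (friction about 0.045 N m): it stays where it is left. The hood is an upturned box 78 long x 60 wide x 44 mm high, walls 3 mm; closed, it reaches from the hinge 78 mm forward (photometer -x) over the well and lenses and clears a seated cell.
- hood_hinge (a point): Middle of the hood's hinge line: 40 mm behind the well axis (photometer +x), 53 mm above the worktop; the line runs along the photometer's y. Nothing of the photometer lies more than 5 mm behind it.
- hood_tab (a point): Middle of the tip of the hood's pull tab, on the roof's outer face. The tab is 24 mm wide (along the hinge line), 5 mm thick, and stands 18 mm out from the front wall in line with the roof. Closed, this point is 96 mm forward of the hinge line and 44 mm above it; open, it is up and behind the hinge: push the tab from behind, forward and down about the hinge, to close.
- cell_tray: White flat tray fixed to the worktop, 90 x 240 mm, rim 12 mm high, floor 3 mm above the worktop; origin under its centre, long side along its y. The cell and the two vials stand in it in a row, about 75 mm apart, in any order.
- vial_1: Round capped glass vial, 25 mm in diameter, 60 mm tall; origin at the centre of its underside. Leave it.
- vial_2: The second round vial, the same. Leave it.
- tape: Roll of green label tape, 66 mm across, 19 mm high, lying on the worktop; origin at the centre of its underside. Leave it.
- petri: Lidded petri dish, 66 mm across, 16 mm high; origin at the centre of its underside. Leave it.

How it is judged (in metres and radians):
On the way:
1. the cell is seated in the well, clear faces to the lenses, while the hood is still open (horizontal distance between cell and well_floor below 0.004 m and z of cell in the frame of well_floor below 0.004 m and angle between the x axis of cell and the x axis of photometer, either way round below 0.15 rad and angle between cell's own z axis and vertical below 0.1 rad and value of joint hood above 1 rad), for 0.2 s.
At the end, for the whole second after the job is handed in: The cell stands in the well: its underside within 4 mm of the well's axis and no more than 4 mm above the floor, tilted less than 0.1 rad, its clear-face axis (x) within 0.15 rad of the light path either way round, at rest; the hood is closed to less than 0.06 rad (horizontal distance between cell and well_floor below 0.004 m and z of cell in the frame of well_floor below 0.004 m and angle between the x axis of cell and the x axis of photometer, either way round below 0.15 rad and angle between cell's own z axis and vertical below 0.1 rad and value of joint hood below 0.06 rad and linear speed of cell below 0.02 m/s); the robot touches nothing.
It fails at once if a vial, the tape roll or the dish was moved more than 30 mm (distance of any of vial_1, vial_2, tape, petri from where it was at the start of the episode above 0.03 m).
It fails at once if a vial was tipped over (angle between any of vial_1, vial_2's own z axis and vertical above 0.5 rad).
It also fails if it takes over 54 s, if anything falls off the work surface, if the arm or the gripper's body presses on something with over 40 N, if the wrist force passes 120 N, or if a joint passes its speed limit or range.

## Working session

There is one attempt and no reset: what is moved stays moved. The work goes in short steps, Python scripts to look and compute and a shell command to move; the robot and the scene stay as the last step left them, time stands still between calls to the robot, and variables do not carry over. Pictures are saved under pics/ and viewed, at most 12 in all, crops included, and the job is handed in when it is done.

```bash
mkdir -p pics; ls; python3 - <<'E'
from rig import arm
import cv2,numpy as np
for n in("scene","top"):
    s=arm.snapshot(n); cv2.imwrite(f"pics/{n}0.png",s["color"][...,::-1]); np.savez(f"{n}0.npz",**s)
    print(n,s["camera_matrix"].tolist(),(-s["R"].T@s["t"]).round(),s["R"].round(3).tolist())
st=arm.state();print(st["t"],st["position"],np.round(st["ee_rot"],3).tolist(),arm.tip_reach,st["gripper_width"])
E
```

```text
pics
scene [[452.01297331916925, 0.0, 315.212803390442], [0.0, 452.01297331916925, 197.2144484964322], [0.0, 0.0, 1.0]] [-140. -498.  546.] [[0.558, -0.83, 0.008], [-0.38, -0.264, -0.886], [0.738, 0.492, -0.463]]
top [[466.7391986722847, 0.0, 322.36035874490216], [0.0, 466.7391986722847, 200.04354267892546], [0.0, 0.0, 1.0]] [ 505.  -29. 1154.] [[0.012, -1.0, -0.0], [-0.999, -0.012, -0.043], [0.043, 0.001, -0.999]]
0.1 [225.66715426 609.07967659 303.08808644] [[-0.938, 0.347, -0.0], [0.347, 0.938, -0.002], [-0.0, -0.002, -1.0]] 72.6 85.44682881183198
```

View pics/scene0.png

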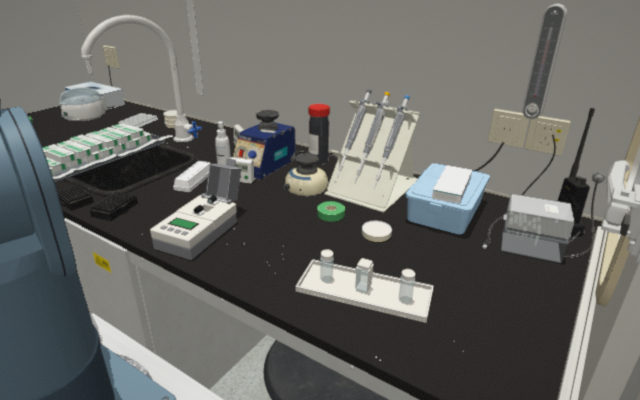

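View pics/top0.png

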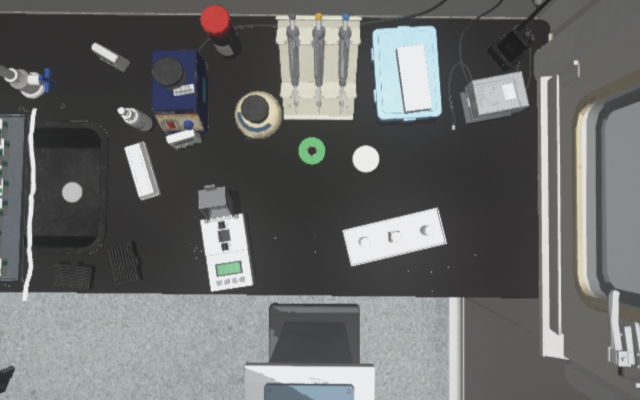

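The cell is the middle item on the tray: scene (364,275), top (395,237). The photometer is at top (225,250), with its hood open toward the rear (top of the image). Next I'll enlarge both.

```bash
cat > h.py <<'E'
import numpy as np,cv2
def ray(s,u,v,z):
    d=s["R"].T@np.linalg.inv(s["camera_matrix"])@[u,v,1]; c=-s["R"].T@s["t"]
    return c+d*(z-c[2])/d[2]
def proj(s,X):
    p=s["camera_matrix"]@(s["R"]@np.array(X,float)+s["t"]); return p[:2]/p[2]
def tri(a,pa,b,pb):
    A=[];
    P=[s["camera_matrix"]@np.c_[s["R"],s["t"]] for s in(a,b)]
    X=cv2.triangulatePoints(P[0],P[1],np.array(pa,float),np.array(pb,float)); return (X[:3]/X[3]).ravel()
E
python3 - <<'E'
import cv2,numpy as np
t=cv2.imread("pics/top0.png");s=cv2.imread("pics/scene0.png")
r=lambda i,k:cv2.resize(i,None,fx=k,fy=k,interpolation=cv2.INTER_CUBIC)
a=r(t[180:295,190:260],5)   #350x575
b=r(t[205:268,340:448],4)   #432x252
c=r(s[245:310,335:420],5)   #425x325
o=np.zeros((580,790,3),np.uint8);o[:575,:350]=a;o[:252,355:787]=b;o[254:579,355:780]=c
cv2.imwrite("pics/crop1.png",o)
E
```

```text
(no output)
```

View pics/crop1.png

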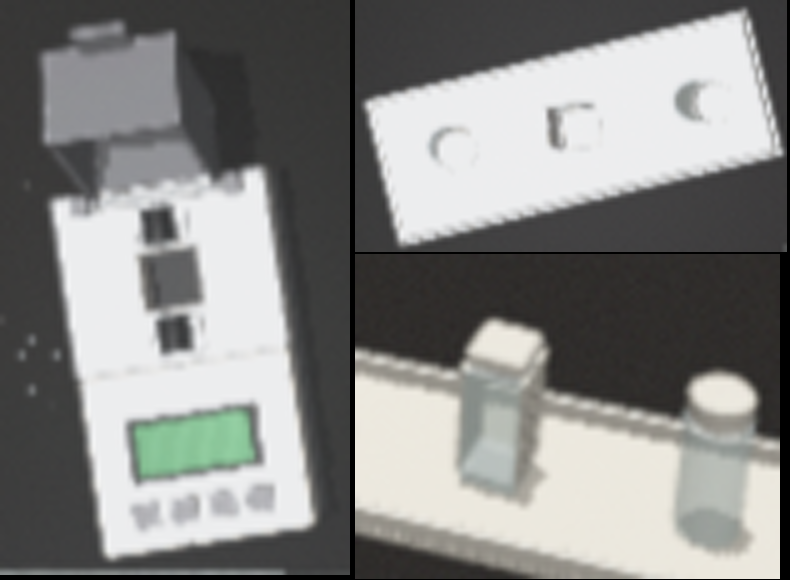

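```bash
python3 - <<'E'
import cv2,numpy as np
from h import *
T=dict(np.load("top0.npz"));S=dict(np.load("scene0.npz"))
f=lambda x,y,ox,oy,k:((x+.5)/k-.5+ox,(y+.5)/k-.5+oy)
# deck corners by mask
col=T["color"]; 
m=(col.min(2)>120).astype(np.uint8); m[:,:190]=0;m[:,260:]=0;m[:210]=0;m[292:]=0
c=max(cv2.findContours(m,0,2)[0],key=cv2.contourArea);print("box",cv2.minAreaRect(c),cv2.boxPoints(cv2.minAreaRect(c)).tolist())
P=[ray(T,*f(x,y,190,180,5),50)[:2] for x,y in((53,200),(265,168),(313,523),(107,556))]
loc=np.array([[45,50],[45,-50],[-125,-50],[-125,50]],float)
P=np.array(P);print(P.round(1))
A=loc-loc.mean(0);B=P-P.mean(0);U,_,V=np.linalg.svd(A.T@B);R=(U@V).T;w=P.mean(0)-R@loc.mean(0)
print("well",w,"yaw",np.degrees(np.arctan2(R[1,0],R[0,0])),"res",(loc@R.T+w-P).round(1).tolist())
print("well direct",ray(T,*f(172,278,190,180,5),50))
h=tri(T,f(101,30,190,180,5),S,(226,166)); print("tab?",h)
# tray & vial/cell
q=[ray(T,*f(x-355,y,340,205,4),12)[:2] for x,y in((366,101),(745,11),(780,155),(402,244))];q=np.array(q)
print("tray",q.mean(0),"yaw",np.degrees(np.arctan2(*(q[0]-q[1])[::-1])),q.round().tolist())
print("cell top",ray(T,*f(578-355,128,340,205,4),60), "scene",ray(S,*f(507-355,347-254,335,245,5),60))
for x,y in((470,353),(497,320),(547,347),(523,372)): print(ray(S,*f(x-355,y-254,335,245,5),60).round(1))
for v in((455,148),(712,102)): print("vial",ray(T,*f(v[0]-355,v[1],340,205,4),60).round(1))
s=S["color"][250:305,345:385,::-1]
t=T["color"][220:252,378:412,::-1]
o=np.zeros((560,800,3),np.uint8);a=cv2.resize(s,None,fx=10,fy=10,interpolation=2);b=cv2.resize(t,None,fx=11,fy=11,interpolation=2)
o[:550,:400]=a;o[:352,410:410+374]=b;cv2.imwrite("pics/crop2.png",o)
E
```

```text
box ((225.63327026367188, 248.55502319335938), (80.30162811279297, 43.71099090576172), 81.46923065185547) [[198.06358337402344, 212.09046936035156], [241.2909698486328, 205.6063690185547], [253.2029571533203, 285.01959228515625], [209.97557067871094, 291.503662109375]]
[[502.9 260. ]
 [519.2 160.1]
 [352.6 134.3]
 [336.1 230.8]]
well [467.15182468 202.86409963] yaw 9.39704841971703 res [[0.5, -0.5], [0.5, 0.8], [-0.6, -1.2], [-0.4, 0.9]]
well direct [466.73280978 203.01537343  50.        ]
tab? [575.68972067 229.99018858 106.18527201]
tray [ 467.09670387 -204.68731541] yaw 104.00658052867539 [[482.0, -78.0], [540.0, -309.0], [452.0, -331.0], [395.0, -101.0]]
cell top [ 468.49498253 -199.99086698   60.        ] scene [ 470.66337538 -201.38650093   60.        ]
[ 459.8 -192.1   60. ]
[ 483.5 -190.3   60. ]
[ 478.9 -213.4   60. ]
[ 460.6 -213.3   60. ]
vial [ 456.  -128.2   60. ]
vial [ 484.6 -278.3   60. ]
```

View pics/crop2.png

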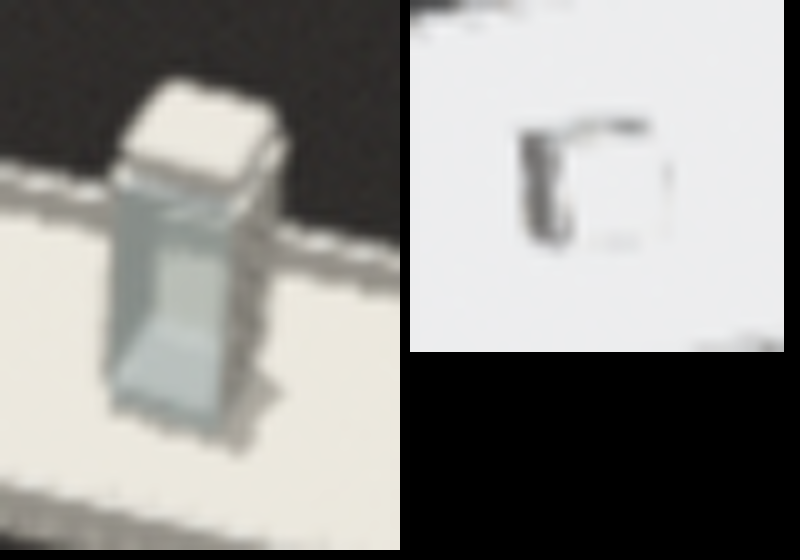

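The wide face toward the camera is clear glass. The narrow shaded face, which looks along world −y, is ribbed. So I'll grip along world y, with tool y at about 94°.

```bash
cat >> h.py <<'E'
def go(x,y,z,yaw=None):
    "remaining shift in present tool axes, and turn about tool z to bring tool y to yaw (deg, mod 180)"
    from rig import arm
    s=arm.state();R=np.array(s["ee_rot"]);d=R.T@(np.array([x,y,z])-s["position"])
    a=np.degrees(np.arctan2(R[1,1],R[0,1]));print("t",s["t"],"pos",np.round(s["position"],1),"yaw",a.round(2),"w",s["gripper_width"],"F",np.round(s["force"],1))
    if yaw is not None:
        e=(yaw-a+90)%180-90;t=-np.radians(e);print("turn z",round(t,4),"z axis",R[:,2].round(4))
        c,q=np.cos(t),np.sin(t);d2=np.array([[c,q,0],[-q,c,0],[0,0,1]])@d;print("shift after turn",d2.round(1))
    print("shift now",d.round(1))
E
python3 -m pendant '[[45,[0,0,0],[0,0,-0.14]],[45,[0,0,0],[0,0,-0.14]],[45,[0,0,0],[0,0,-0.144]],[45,[-26,-36,0],[0,0,0]],[45,[-26,-36,0],[0,0,0]],[45,[-26,-36,0],[0,0,0]],[45,[-26,-36,0],[0,0,0]],[45,[-26,-36,0],[0,0,0]],[45,[-26,-36,0],[0,0,0]],[45,[-26,-36,0],[0,0,0]],[45,[-26,-36,0],[0,0,0]],[45,[-26,-36,0],[0,0,0]]]'
python3 -c "
from h import go;go(470,-200.5,200,94)"
```

```text
t: 1.3
position: [482.4, 300.8, 303.7]
ee_rot: [[-0.998, -0.069, -0.0], [-0.069, 0.998, -0.0], [0.0, -0.0, -1.0]]
force: [1.1, -1.0, -0.3]
gripper_width: 45.5
grip_force: 0.0
t 1.3 pos [482.4 300.8 303.7] yaw 93.97 w 45.4766354963545 F [ 1.1 -1.  -0.3]
turn z -0.0005 z axis [-4.e-04 -3.e-04 -1.e+00]
shift after turn [  47.3 -499.2  103.8]
shift now [  47.  -499.2  103.8]
```

```bash

python3 -m pendant '[[45,[4.3,-45.4,0],[0,0,0]],[45,[4.3,-45.4,0],[0,0,0]],[45,[4.3,-45.4,0],[0,0,0]],[45,[4.3,-45.4,0],[0,0,0]],[45,[4.3,-45.4,0],[0,0,0]],[45,[4.3,-45.4,0],[0,0,0]],[45,[4.3,-45.4,0],[0,0,0]],[45,[4.3,-45.4,0],[0,0,0]],[45,[4.3,-45.4,0],[0,0,0]],[45,[4.3,-45.4,0],[0,0,0]],[45,[4.3,-45.2,0],[0,0,0]],[45,[0,0,35],[0,0,0]],[45,[0,0,35],[0,0,0]],[45,[0,0,34],[0,0,0]],[45,[0,0,0],[0,0,0]]]' | head -2
python3 - <<'E'
from h import *
from rig import arm
go(470,-200.5,102,94)
S=arm.snapshot("scene");T=arm.snapshot("top")
a=cv2.resize(S["color"][195:325,290:440,::-1],None,fx=5,fy=4.6);cv2.imwrite("pics/s1.png",a)
E
```

```text
t: 2.8
position: [466.2, -197.7, 196.2]
t 2.8 pos [ 466.2 -197.7  196.2] yaw 93.97 w 44.77029145920527 F [-0.2  0.3 -1.4]
turn z -0.0006 z axis [-0.0082  0.0025 -1.    ]
shift after turn [-4.4 -3.3 94.1]
shift now [-4.4 -3.3 94.1]
```

View pics/s1.png

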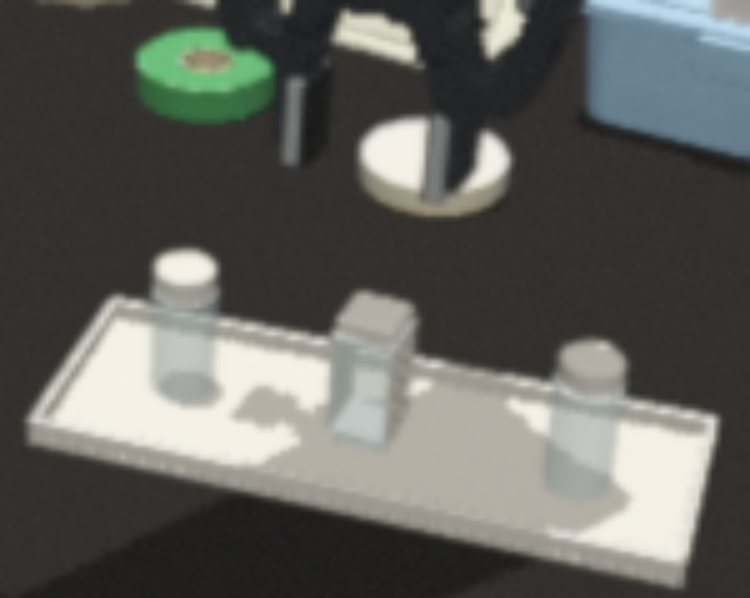

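The fingers (290,120) and (440,160) straddle the cell along the ribbed-face axis. I'll lower and check before closing.

```bash

python3 -m pendant '[[45,[0,0,20],[0,0,0]],[45,[0,0,20],[0,0,0]],[45,[0,0,20],[0,0,0]],[45,[0,0,20],[0,0,0]],[45,[0,0,10],[0,0,0]],[45,[0,0,7.5],[0,0,0]],[45,[0,0,0],[0,0,0]],[45,[0,0,0],[0,0,0]]]' 
python3 - <<'E'
from h import *
from rig import arm
go(470,-200.5,102,94)
S=arm.snapshot("scene")
a=cv2.resize(S["color"][225:325,310:430,::-1],None,fx=6,fy=6,interpolation=2);cv2.imwrite("pics/s2.png",a)
E
```

```text
t: 3.7
position: [469.6, -199.0, 103.3]
ee_rot: [[-0.998, -0.069, 0.001], [-0.069, 0.998, -0.0], [-0.001, -0.001, -1.0]]
force: [-0.3, 0.4, -0.5]
gripper_width: 44.9
grip_force: 0.0
t 3.7 pos [ 469.6 -199.   103.3] yaw 93.97 w 44.93469533774952 F [-0.3  0.4 -0.5]
turn z -0.0005 z axis [ 1.3e-03 -4.0e-04 -1.0e+00]
shift after turn [-0.3 -1.5  1.3]
shift now [-0.3 -1.5  1.3]
```

View pics/s2.png

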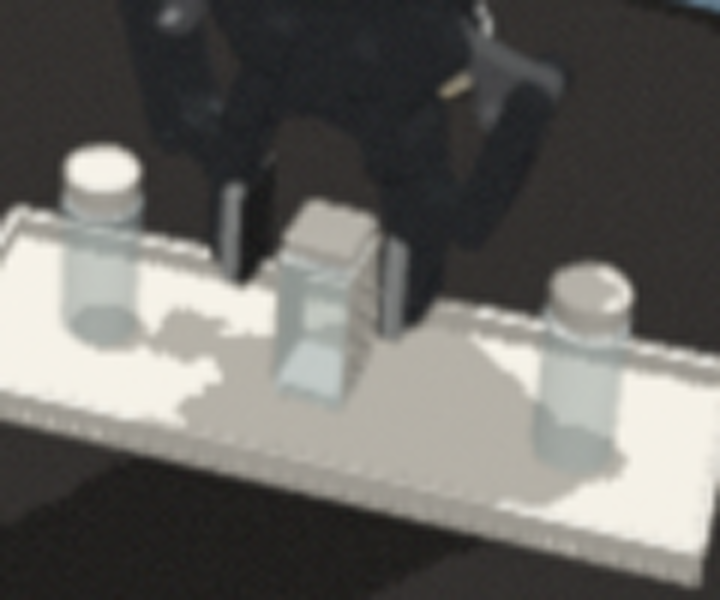

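The fingertips flank the ribbed faces at (232,280) and (395,335), so I'll close and lift.

```bash

python3 -m pendant '[[15,[0,-1,1],[0,0,0]],[15,[0,0,0],[0,0,0]],[15,[0,0,0],[0,0,0]],[15,[0,0,0],[0,0,0]],[15,[0,0,0],[0,0,0]],[15,[0,0,0],[0,0,0]],[15,[0,0,0],[0,0,0]]]' 
python3 -c "
from h import go;go(467,203,250,99.4)"
```

```text
t: 4.45
position: [469.6, -200.2, 102.1]
ee_rot: [[-0.998, -0.069, 0.001], [-0.069, 0.998, -0.001], [-0.001, -0.001, -1.0]]
force: [-1.2, 0.1, 6.2]
gripper_width: 24.0
grip_force: 59.3
t 4.45 pos [ 469.6 -200.2  102.1] yaw 93.95 w 23.976799792549027 F [-1.2  0.1  6.2]
turn z -0.095 z axis [ 1.4e-03 -5.0e-04 -1.0e+00]
shift after turn [ -63.4  398.1 -148.1]
shift now [ -25.4  402.3 -148.1]
```

```bash

python3 -m pendant '[[15,[0,0,-10],[0,0,0]],[15,[0,0,-20],[0,0,0]],[15,[0,0,-30],[0,0,0]],[15,[0,0,-30],[0,0,0]],[15,[0,0,-30],[0,0,-0.05]],[15,[0,0,-28],[0,0,-0.045]],[15,[-4,25,0],[0,0,0]],[15,[-6.4,40,0],[0,0,0]],[15,[-6.4,40,0],[0,0,0]],[15,[-6.4,40,0],[0,0,0]],[15,[-6.4,40,0],[0,0,0]],[15,[-6.4,40,0],[0,0,0]],[15,[-6.4,40,0],[0,0,0]],[15,[-6.4,40,0],[0,0,0]],[15,[-6.4,40,0],[0,0,0]],[15,[-5,33,0],[0,0,0]],[15,[-3.2,20,0],[0,0,0]],[15,[0,0,0],[0,0,0]],[15,[0,0,0],[0,0,0]],[15,[0,0,0],[0,0,0]]]' 
python3 - <<'E'
from h import *
from rig import arm
go(467,203,170,99.4)
S=arm.snapshot("scene");T=arm.snapshot("top")
a=cv2.resize(S["color"][90:260,140:300,::-1],None,fx=3.5,fy=3.5,interpolation=2)
cv2.imwrite("pics/s3.png",a);
E
```

```text
t: 6.45
position: [466.6, 201.7, 249.5]
ee_rot: [[-0.987, -0.162, -0.0], [-0.162, 0.987, -0.001], [0.0, -0.001, -1.0]]
force: [1.3, -0.7, -0.1]
gripper_width: 24.0
grip_force: 58.9
t 6.45 pos [466.6 201.7 249.5] yaw 99.3 w 23.96294746858575 F [ 1.3 -0.7 -0.1]
turn z -0.0017 z axis [-1.e-04 -9.e-04 -1.e+00]
shift after turn [-0.6  1.3 79.5]
shift now [-0.6  1.3 79.5]
```

View pics/s3.png

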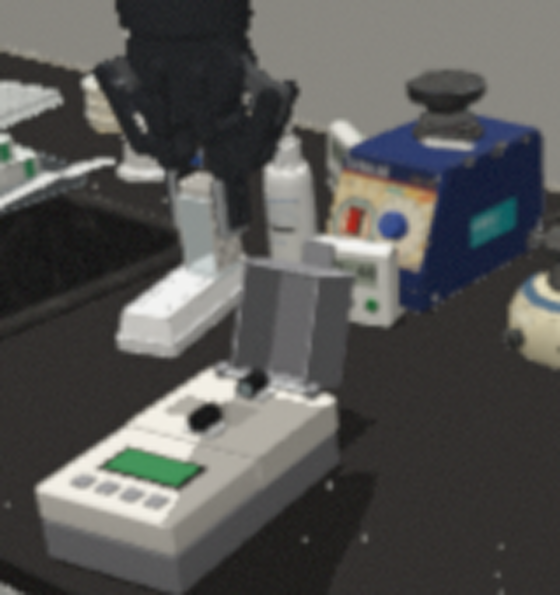

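The cell is held upright with its clear face forward at (195,225), and the hood is open. I'll lower to just above the deck and check alignment.

```bash

python3 -m pendant '[[15,[-0.9,1.2,25],[0,0,-0.0017]],[15,[0,0,25],[0,0,0]],[15,[0,0,20],[0,0,0]],[15,[0,0,10],[0,0,0]],[15,[0,0,10],[0,0,0]],[15,[0,0,0],[0,0,0]],[15,[0,0,0],[0,0,0]],[15,[0,0,0],[0,0,0]]]' 
python3 - <<'E'
from h import *
from rig import arm
go(467.3,203,127,99.4)
S=arm.snapshot("scene")
a=cv2.resize(S["color"][150:230,170:260,::-1],None,fx=7,fy=7,interpolation=2)
cv2.imwrite("pics/s4.png",a)
R=9.4*np.pi/180;c,s=np.cos(R),np.sin(R)
L=lambda x,y,z:(proj(S,[467.3+c*x-s*y,203+s*x+c*y,z])-[170,150])*7+3
for n,p in dict(wellFR=(-14,-14,50),wellFL=(-14,14,50),wellRR=(14,-14,50),cellFR=(-11,-11,58),cellFL=(-11,11,58),cellRR=(11,-11,58),capFR=(-11,-11,118),capFL=(-11,11,118),deckFR=(-125,-50,50),deckRR=(45,-50,50)).items(): print(n,L(*p).round())
E
```

```text
t: 7.35
position: [467.8, 204.7, 160.2]
ee_rot: [[-0.986, -0.165, 0.001], [-0.165, 0.986, 0.001], [-0.001, 0.0, -1.0]]
force: [-0.6, 1.0, -0.1]
gripper_width: 23.9
grip_force: 58.9
t 7.35 pos [467.8 204.7 160.2] yaw 99.5 w 23.891975149215305 F [-0.6  1.  -0.1]
turn z 0.0018 z axis [ 1.4e-03  7.0e-04 -1.0e+00]
shift after turn [ 0.8 -1.7 33.2]
shift now [ 0.8 -1.7 33.2]
wellFR [264. 434.]
wellFL [192. 416.]
wellRR [316. 396.]
cellFR [259. 406.]
cellFL [203. 392.]
cellRR [301. 376.]
capFR [239. 236.]
capFL [181. 222.]
deckFR [131. 633.]
deckRR [463. 377.]
```

View pics/s4.png

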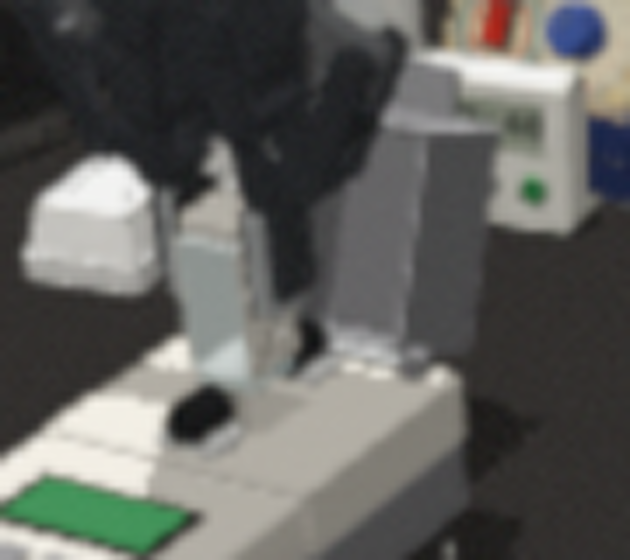

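The foot sits between the lenses, slightly left. I'll let the arm settle and read the pose again.

```bash

python3 -m pendant '[[15,[0,0,0],[0,0,0]],[15,[0,0,0],[0,0,0]],[15,[0,0,0],[0,0,0]],[15,[0,0,0],[0,0,0]]]' 
python3 - <<'E'
from h import *
from rig import arm
go(467.3,203,127,99.4)
S=arm.snapshot("scene");g=S["color"]
R=9.4*np.pi/180;c,s=np.cos(R),np.sin(R)
L=lambda x,y,z:(proj(S,[467.3+c*x-s*y,203+s*x+c*y,z])-[170,150])*7+3
for p in ((-24.5,0,68),(24.5,0,68),(-16.5,0,60),(-32,0,60),(16.5,0,60)):print(p,L(*p).round())
E
```

```text
t: 7.8
position: [467.3, 204.6, 159.5]
ee_rot: [[-0.986, -0.165, 0.0], [-0.165, 0.986, 0.0], [-0.0, 0.0, -1.0]]
force: [0.5, 0.2, -0.8]
gripper_width: 24.4
grip_force: 58.9
t 7.8 pos [467.3 204.6 159.5] yaw 99.51 w 24.358982850686292 F [ 0.5  0.2 -0.8]
turn z 0.0019 z axis [ 1.e-04  0.e+00 -1.e+00]
shift after turn [ 0.2 -1.6 32.5]
shift now [ 0.2 -1.6 32.5]
(-24.5, 0, 68) [201. 389.]
(24.5, 0, 68) [295. 325.]
(-16.5, 0, 60) [220. 401.]
(-32, 0, 60) [189. 422.]
(16.5, 0, 60) [282. 357.]
```

```bash

python3 -m pendant '[[15,[0.2,-1.6,0],[0,0,0]],[15,[0,0,4],[0,0,0]],[15,[0,0,3],[0,0,0]],[15,[0,0,3],[0,0,0]],[15,[0,0,3],[0,0,0]],[15,[0,0,3],[0,0,0]],[15,[0,0,0],[0,0,0]],[15,[0,0,0],[0,0,0]]]' 
python3 -c "
from h import go;go(467.3,203,127,99.4)"
```

```text
t: 8.65
position: [467.3, 203.0, 143.3]
ee_rot: [[-0.986, -0.165, -0.0], [-0.165, 0.986, -0.0], [0.0, -0.0, -1.0]]
force: [0.6, 0.0, -0.9]
gripper_width: 24.0
grip_force: 58.9
t 8.65 pos [467.3 203.  143.3] yaw 99.51 w 23.953158781457397 F [ 0.6  0.  -0.9]
turn z 0.0019 z axis [-1.e-04 -1.e-04 -1.e+00]
shift after turn [ 0.   0.  16.3]
shift now [ 0.   0.  16.3]
```

The foot is inside the well with no contact force. I'll continue down.

```bash

python3 -m pendant '[[15,[0,0,3],[0,0,0]],[15,[0,0,3],[0,0,0]],[15,[0,0,3],[0,0,0]],[15,[0,0,3],[0,0,0]],[15,[0,0,2],[0,0,0]],[15,[0,0,1],[0,0,0]],[15,[0,0,0],[0,0,0]],[15,[0,0,0],[0,0,0]]]' 
python3 -c "
from h import go;go(467.3,203,127,99.4)"
```

```text
t: 9.45
position: [467.3, 203.0, 128.4]
ee_rot: [[-0.986, -0.165, 0.0], [-0.165, 0.986, 0.0], [-0.0, 0.0, -1.0]]
force: [0.2, -0.2, -0.6]
gripper_width: 23.9
grip_force: 58.9
t 9.45 pos [467.3 203.  128.4] yaw 99.51 w 23.901528606165662 F [ 0.2 -0.2 -0.6]
turn z 0.0019 z axis [ 1.e-04  0.e+00 -1.e+00]
shift after turn [0.  0.  1.4]
shift now [0.  0.  1.4]
```

```bash

python3 -m pendant '[[15,[0,0,1],[0,0,0]],[15,[0,0,0.6],[0,0,0]],[15,[0,0,0],[0,0,0]],[15,[0,0,0],[0,0,0]]]' | grep -E "force|pos"
python3 -m pendant '[[32,[0,0,0],[0,0,0]],[40,[0,0,0],[0,0,0]],[45,[0,0,0],[0,0,0]],[45,[0,0,0],[0,0,0]],[45,[0,0,-5],[0,0,0]],[45,[0,0,-15],[0,0,0]],[45,[0,0,-30],[0,0,0]],[45,[0,0,-40],[0,0,0]],[45,[0,0,-40],[0,0,0]],[45,[0,0,-30],[0,0,0]],[45,[0,0,0],[0,0,0]]]' 
python3 - <<'E'
from h import *
from rig import arm
S=arm.snapshot("scene");T=arm.snapshot("top");np.savez("S5.npz",**S)
a=cv2.resize(S["color"][135:235,160:260,::-1],None,fx=5.8,fy=5.8,interpolation=2)
cv2.imwrite("pics/s5.png",a)
c,s=np.cos(np.radians(9.4)),np.sin(np.radians(9.4))
def W(x,y,z): return [467.2+c*x-s*y,202.9+s*x+c*y,z]
f=lambda p:(proj(S,p)-[160,135])*5.8+2.4
for z0 in(28,32,50): print(z0,[f(W(a,b,z0+60)).round().tolist() for a,b in((-11,11),(-11,-11),(11,-11),(11,11))])
for th in np.arange(1.7,2.15,.1):
    C,Q=np.cos(th),np.sin(th)
    # closed (-96,44): opening turns forward->up->back
    g=lambda x,z:(40+x*C+z*Q, 53-x*Q+z*C)
    print(th.round(2),[ (np.round(g(*p),0).tolist(), f(W(g(*p)[0],y,g(*p)[1])).round().tolist()) for p,y in(((-96,44),0),((-78,44),30),((-78,0),-30))])
E
```

```text
position: [467.4, 203.0, 127.1]
force: [-1.0, -1.8, 4.5]
grip_force: 59.4
t: 10.95
position: [469.4, 203.8, 291.4]
ee_rot: [[-0.986, -0.165, 0.007], [-0.165, 0.986, 0.004], [-0.008, 0.003, -1.0]]
force: [0.0, 0.1, -0.2]
gripper_width: 45.0
grip_force: 0.0
28 [[217.0, 342.0], [265.0, 354.0], [299.0, 330.0], [253.0, 319.0]]
32 [[216.0, 333.0], [263.0, 344.0], [298.0, 321.0], [252.0, 310.0]]
50 [[211.0, 291.0], [258.0, 302.0], [294.0, 279.0], [247.0, 268.0]]
1.7 [([96.0, 143.0], [390.0, 118.0]), ([94.0, 125.0], [329.0, 148.0]), ([50.0, 130.0], [390.0, 201.0])]
1.8 [([105.0, 136.0], [404.0, 124.0]), ([101.0, 119.0], [340.0, 155.0]), ([58.0, 129.0], [401.0, 197.0])]
1.9 [([113.0, 130.0], [416.0, 133.0]), ([107.0, 113.0], [351.0, 164.0]), ([65.0, 127.0], [413.0, 195.0])]
2.0 [([120.0, 122.0], [428.0, 144.0]), ([112.0, 106.0], [360.0, 175.0]), ([72.0, 124.0], [424.0, 195.0])]
2.1 [([126.0, 114.0], [438.0, 157.0]), ([117.0, 98.0], [368.0, 187.0]), ([79.0, 120.0], [434.0, 197.0])]
```

View pics/s5.png

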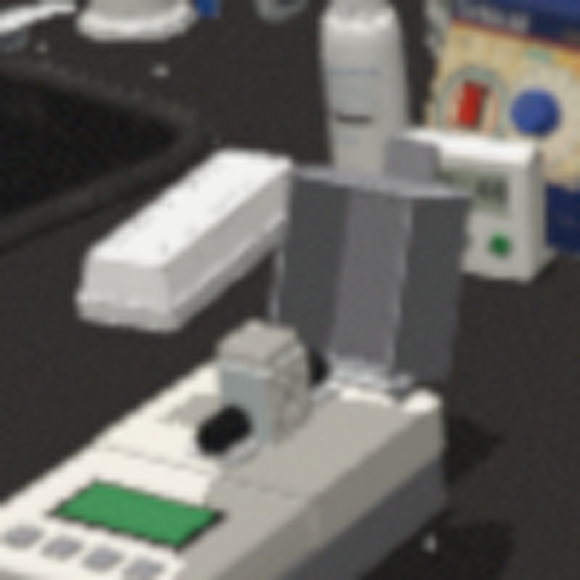

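The stopper corners, about (217,345), (265,360), (307,340) and (258,322), match the prediction for a fully seated cell to within a few pixels. The clear face is toward the front lens. The hood tab tip is at (412,133), so the hood is at about 1.88 rad, and the tab tip lies about 110 mm behind the well axis at z ≈ 131. Next I'll shut the fingers and go behind the tab.

```bash

python3 -m pendant '[[20,[-20,0,0],[0,0,0]],[0,[-35,0,0],[0,0,0]],[0,[-35,0,0],[0,0,0]],[0,[-35,0,0],[0,0,0]],[0,[-18,0,0],[0,0,0]],[0,[0,0,0],[0,0,0]],[0,[0,0,30],[0,0,0]],[0,[0,0,30],[0,0,0]],[0,[0,0,20],[0,0,0]],[0,[0,0,15],[0,0,0]],[0,[0,0,0],[0,0,0]],[0,[0,0,0],[0,0,0]],[0,[0,0,0],[0,0,0]]]' 
python3 - <<'E'
from h import *
from rig import arm
p=np.array(arm.state()["position"]);d=p[:2]-[467.2,202.9];u=np.array([.987,.163]);print("phot x,y",d@u,d@[-.163,.987],"tip z",p[2]-72.6)
E
```

```text
t: 12.35
position: [608.9, 226.8, 193.1]
ee_rot: [[-0.986, -0.165, 0.002], [-0.165, 0.986, 0.001], [-0.002, 0.0, -1.0]]
force: [1.0, 0.0, -0.6]
gripper_width: 0.0
grip_force: 0.0
phot x,y 143.77653290051822 0.48008049534793723 tip z 120.47615751130633
```

```bash

python3 -m pendant '[[0,[8,0,0],[0,0,0]],[0,[8,0,0],[0,0,0]],[0,[8,0,0],[0,0,0]],[0,[8,0,0],[0,0,0]],[0,[8,0,0],[0,0,0]],[0,[8,0,0],[0,0,0]],[0,[6,0,-4],[0,0,0]],[0,[6,0,-4],[0,0,0]],[0,[0,0,0],[0,0,0]],[0,[0,0,0],[0,0,0]]]' 
python3 - <<'E'
from h import *
from rig import arm
p=np.array(arm.state()["position"]);d=p[:2]-[467.2,202.9];u=np.array([.987,.163]);print("phot x,y",d@u,d@[-.163,.987],"tip z",p[2]-72.6)
S=arm.snapshot("scene")
cv2.imwrite("pics/s6.png",cv2.resize(S["color"][120:230,160:260,::-1],None,fx=5,fy=5,interpolation=2))
E
```

```text
t: 13.35
position: [549.0, 216.7, 199.9]
ee_rot: [[-0.986, -0.165, -0.0], [-0.165, 0.986, 0.0], [0.0, 0.0, -1.0]]
force: [0.4, 0.3, -0.8]
gripper_width: -0.2
grip_force: 0.0
phot x,y 83.01597636283306 0.24808963541735513 tip z 127.33013397142676
```

View pics/s6.png

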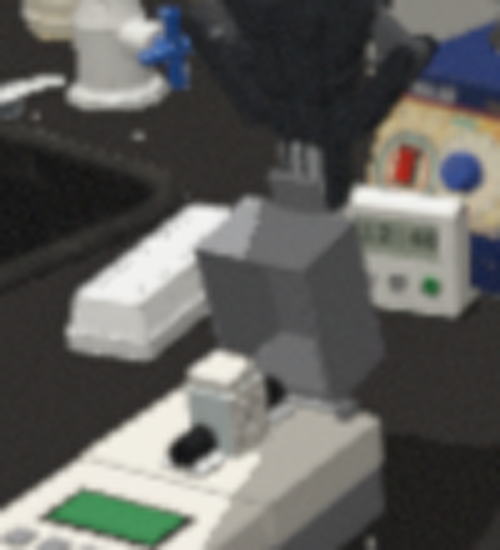

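The hood is following the fingers and stands near 1.4 rad, with the cell undisturbed at (225,400). I'll continue along the arc.

```bash

python3 -m pendant '[[0,[8,0,-4],[0,0,0]],[0,[8,0,-3],[0,0,0]],[0,[8,0,-1],[0,0,0]],[0,[8,0,-1],[0,0,0]],[0,[8,0,1],[0,0,0]],[0,[8,0,1],[0,0,0]],[0,[8,0,2],[0,0,0]],[0,[8,0,3],[0,0,0]],[0,[7,0,4],[0,0,0]],[0,[7,0,4],[0,0,0]],[0,[6,0,5],[0,0,0]],[0,[6,0,6],[0,0,0]],[0,[5,0,6],[0,0,0]],[0,[5,0,4],[0,0,0]],[0,[0,0,0],[0,0,0]],[0,[0,0,0],[0,0,0]]]' 
python3 - <<'E'
from h import *
from rig import arm
p=np.array(arm.state()["position"]);d=p[:2]-[467.2,202.9];u=np.array([.987,.163]);print("phot x,y",d@u,d@[-.163,.987],"tip z",p[2]-72.6)
E
```

```text
t: 15.0
position: [450.6, 200.2, 172.7]
ee_rot: [[-0.986, -0.165, 0.0], [-0.165, 0.986, -0.0], [-0.0, -0.0, -1.0]]
force: [0.2, -0.3, 0.0]
gripper_width: -0.1
grip_force: 0.0
phot x,y -16.78818502432571 -0.0030028712577951605 tip z 100.12902303566761
```

Now I'll press gently until the roof stops.

```bash

python3 -m pendant '[[0,[2,0,1],[0,0,0]],[0,[0,0,1],[0,0,0]],[0,[0,0,1],[0,0,0]],[0,[0,0,1],[0,0,0]],[0,[0,0,0.5],[0,0,0]],[0,[0,0,0],[0,0,0]],[0,[0,0,0],[0,0,0]]]' |grep -E "pos|^force"
```

```text
position: [448.6, 199.8, 169.4]
force: [-4.7, -1.3, 16.3]
```

The roof is firm (16 N) at tip z = 96.8, and a closed roof is at 97. I'll retreat and check.

```bash

python3 -m pendant '[[0,[0,0,-3],[0,0,0]],[0,[0,0,-10],[0,0,0]],[0,[0,0,-30],[0,0,0]],[0,[0,0,-40],[0,0,0]],[0,[0,0,-40],[0,0,0]],[0,[0,0,-20],[0,0,0]],[0,[0,0,0],[0,0,0]],[0,[0,0,0],[0,0,0]],[0,[0,0,0],[0,0,0]]]' |grep -E "t:|pos|^force"
python3 - <<'E'
from h import *
from rig import arm
S=arm.snapshot("scene")
cv2.imwrite("pics/s7.png",cv2.resize(S["color"][120:260,140:260,::-1],None,fx=4,fy=4,interpolation=2))
E
```

```text
t: 16.6
position: [447.9, 199.5, 310.3]
ee_rot: [[-0.986, -0.165, -0.002], [-0.165, 0.986, -0.001], [0.002, -0.001, -1.0]]
force: [-0.2, -0.2, -0.6]
```

View pics/s7.png

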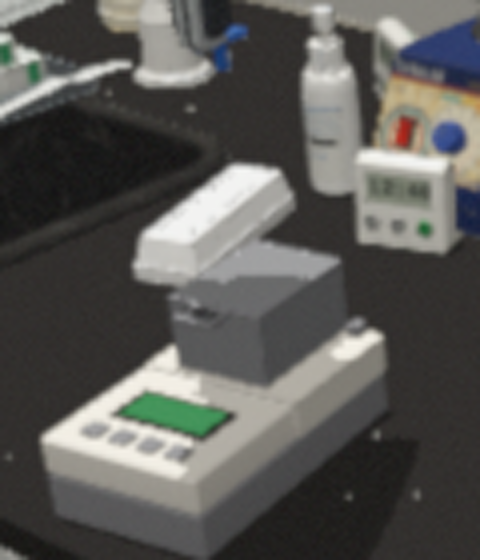

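The hood lies flat on the deck at (255,320), and the arm is clear of everything.

```bash
python3 -c "
from rig import arm;print(arm.job_done())"
```

```text
the job is handed in; nothing more can be done
None
```

The cell is seated in the well with its clear faces to the lenses, the hood is closed over it, and the arm is clear; I handed the job in at about 17 s, and no verdict came back.

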